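# Shut the ultrasonic cleaner and press start

### The job

The ultrasonic cleaner's lid has been left ajar: push it down with the fingertips until it is fully shut. Then gently press the round start key until it gives, and let it come up again. Leave the square and oblong keys, the beaker, the bottle and the jar alone, and do not lift the lid.

Things in the scene. Friction and masses are not known exactly. Their poses are not given: they have to be found in the camera images.
- cleaner: bench-top ultrasonic cleaner, white housing 240 (front to back, x) x 240 wide (y) x 120 mm high, fixed to the bench. Origin at the centre of its underside; its x axis points to its back, so the flat black key ledge (90 mm deep, top 120 mm above the bench, all across the front) is on its -x side, facing the robot; the open tank with its lid lies behind the ledge.
- lid (a joint): angle (rad) of the black lid, a flat plate 143 (front to back) x 226 x 10 mm hinged along the cleaner's back edge: 0 = shut flat, larger = free front edge raised. It starts ajar, 0.35 to 0.7. The hinge is stiff: the lid stays where it is left, and about 2 N on its upper face, well away from the hinge, swings it down. When shut its upper face is 131 mm above the bench and its front edge 28 mm in front of the cleaner's origin.
- lid_hinge (a point): middle of the lid's hinge line, at the cleaner's back edge (115 mm behind the cleaner's origin), 121 mm above the bench. The hinge line runs along the cleaner's y.
- lid_push (a point): point on the lid's upper face, midway across, 95 mm from the hinge line towards the free edge (48 mm short of that edge). It moves with the lid.
- key_round_top (a point): centre of the top face of the round START key: the only disc-shaped key, white plastic, 30 mm in diameter, on a slightly larger grey bezel. The top stands 14 mm above the ledge (134 mm above the bench) when not pressed. The three keys stand in one row across the ledge, 66 mm apart, 78 mm in front of the cleaner's origin; which key is at the left, middle or right varies.
- key_round (a joint): how far the round key is pressed straight down (m): 0 = up, 0.008 = bottomed. Sprung: it starts to move at about 2.5 N, 5 N press it about 3.7 mm, 6 N about 5 mm, 8 N to the bottom; it springs back when let go. It switches 3 mm down; there is no need to drive it hard onto its stop.
- key_square_top (a point): centre of the top face of the square key, 26 x 26 mm, same white plastic, height and spring as the round one. To be left alone.
- key_square (a joint): how far the square key is pressed (m), 0 = up, to be left alone.
- key_bar_top (a point): centre of the top face of the oblong key, 44 mm (front to back) x 16 mm, same white plastic, height and spring as the round one. To be left alone.
- key_bar (a joint): how far the oblong key is pressed (m), 0 = up, to be left alone.
- beaker: white plastic beaker, 68 mm across, 100 mm high, standing on the bench to the cleaner's left (+y); origin under its centre. To be left alone.
- bottle: amber glass bottle with a black cap, 56 mm across, 140 mm high, standing to the cleaner's right (-y); origin under its centre. To be left alone.
- jar: small glass jar with a steel cap, 48 mm across, 55 mm high, standing in front of the cleaner; origin under its centre. To be left alone.

How it is judged (in metres and radians):
On the way, in this order (a step that is already met when the one before it is completed fails the run):
1. the lid is pushed fully shut (value of joint lid below 0.03 rad), for 0.1 s.
2. the round key is pressed at least 3 mm with the lid shut (value of joint key_round above 0.003 m and value of joint lid below 0.03 rad), for 0.05 s.
At the end, for the whole second after the job is handed in: The lid is shut (under 0.03 rad), all three keys are up (within 1 mm), and the beaker, bottle and jar stand upright within 15 mm of where they were (value of joint lid below 0.03 rad and value of joint each of key_round, key_square, key_bar below 0.001 m and distance of each of beaker, bottle, jar from where it was at the start of the episode below 0.015 m and angle between each of beaker, bottle, jar's own z axis and vertical below 0.1 rad); the robot touches nothing.
It fails at once if the round key is pressed before the lid is shut (value of joint key_round above 0.003 m and value of joint lid above 0.05 rad).
It fails at once if the square or oblong key is pressed (over 1 mm) (value of joint any of key_square, key_bar above 0.001 m).
It fails at once if the round key is pressed roughly (over 35 N) (contact force between key_round and anything else above 35 N).
It fails at once if the lid is lifted (beyond 0.78 rad, or swung upward faster than 0.5 rad/s) (value of joint lid above 0.78 rad or (value of joint lid above 0.05 rad and velocity of joint lid above 0.5 rad/s)).
It fails at once if the beaker, bottle or jar is moved (over 15 mm), lifted or tipped (distance of any of beaker, bottle, jar from where it was at the start of the episode above 0.015 m or angle between any of beaker, bottle, jar's own z axis and vertical above 0.2 rad).
It also fails if it takes over 38 s, if anything falls off the work surface, if the arm or the gripper's body presses on something with over 40 N, if the wrist force passes 120 N, or if a joint passes its speed limit or range.

### The arm

A 6-joint arm with a two-finger parallel gripper is mounted at the origin on the work surface. World frame = base frame: x ahead of the robot, y to its left, z up, the work surface at z = 0. Lengths are in mm, angles in degrees, forces in N, time in s.
With the tool pointing down it reaches from about 300 to 850 mm from the base axis. Payload 4.2 kg.
Tool frame: the origin (TCP) lies at the very end of the fingers, on their centre line; the grasp point (between the pads) lies 19 mm behind it (env.grasp_offset is the distance from the TCP to the grasp point, in mm); z points along the fingers, y is the line along which they close (so a half turn about z gives the same grasp; the last joint's range is limited). The gripper opens to 91 mm and grips with 3 to 60 N. Pads are 32 mm wide; open, the fingers measure 118 mm over their backs; the gripper's body (76 mm by 178 mm) begins 60 mm behind the grasp point.
Start: joints at [67.838, 18.312, 89.639, -0, 72.044, -1.146], TCP at [206.216, 536.767, 213.976] pointing down, gripper open.
Joint ranges: [-177.97, 177.97], [-48.28, 115.42], [12.27, 149.76], [-77.06, 257.06], [2.81, 150.46], [-146.56, 146.56]. Speed limits (degrees/s): [147.25, 147.25, 180, 180, 180, 180].

### API

Orientations are given as [roll, pitch, yaw] about the fixed x, y, z axes, in that order (R = Rz(yaw) Ry(pitch) Rx(roll)).
In Python, from workcell import env gives the robot as it stands. The module is installed in compiled form; this text tells all that it offers.
- The arm moves only by the tool send_rows, never from a script. Its argument "motion" is a list of rows, each an object of numbers: "tx", "ty", "tz": the shift along the tool's x, y, z in units of 500 mm (1.0 is 500 mm); "rx", "ry", "rz": the turn, a rotation vector about the tool's x, y, z in units of 30 degrees (1.0 is 30 degrees); "gripper": the closure, from -1 (fully open) to 1 (shut). In form: [{"tx": .., "ty": .., "tz": .., "rx": .., "ry": .., "rz": .., "gripper": ..}, ...]. A call has 1 to 12 rows; each row shifts and turns the commanded pose from where the row before left it, along the tool's axes as they then stand; what a row does not reach is not made up. A row lasts 1/8 s, in which the tool goes at most 62.5 mm and 10.7 degrees, less where a joint would pass 70% of its speed; a pose out of reach is approached as far as the arm can. A call with a number of a shift or a turn outside -1 to 1 is refused whole. A call with a gripper value outside its range is refused whole. The fingers move at their own pace and stop on an object; "grip_force" is the grip in N (left out, the last holds). Time passes only in rows, so rows that do not move let the fingers close. It gives the time, the measured TCP pose, the force, the opening and the grip force at its end, in the units of the state.
- env.state(): the state, without advancing time (a new reading comes with each control period).
- env.grab_frame(name): name is "scene" or "top" or "wrist"; returns a dict with "frame" (400x640x3 uint8, red, green, blue), "vertical_fov" (degrees; the focal length in pixels is half the picture's height over the tangent of half this angle, whatever the lens; pixels are square), "cx", "cy" (the principal point, pixels), "k1" (the pictures are not rectified: a ray, as slopes to the right and down, at radius r is drawn at 1 + k1 r^2 times it, then the intrinsics apply), "rvec" (rotation vector, rad) and "tvec" (3), from world to camera coordinates, as OpenCV has them; the wrist camera has in their place "T_tool_cam" (4x4, takes a point from camera to tool coordinates, whose origin is the TCP and whose axes are the flange's). Camera axes: x right, y down, z forward; pixel columns grow to the right and rows downward; lengths in mm; the calibration is good to about 2 mm. A picture is of the moment at which its call begins: read the wrist's pose just before it. There is no depth.
- env.job_done(): hands the job in; it is judged then, once.
The state is a dict: "time_s": time; "qpos": joint angles; "qvel": joint speeds; "effort": joint torques, N m; "ee_pos": TCP position; "ee_rot": TCP orientation; "force": force on the tool from outside, world axes, zero at the start; "torque": the same for the moment, N m; "gripper_width": finger opening in mm; "gripper_force": force on a finger pad.
Only numpy, scipy, OpenCV 4.12 (cv2) and the standard library are available. Lean on these libraries where they do the work, as an engineer would, in place of code of your own. Each camera call takes 0.05 s, during which the arm holds its last target. There are 200 camera calls.

## Working session

There is one attempt and no reset: what is moved stays moved. The work goes in short steps, Python scripts to look and compute and a tool call to move; the robot and the scene stay as the last step left them, time stands still between calls to the robot, and variables do not carry over. Pictures are saved under pics/ and viewed, at most 10 in all, crops included, and the job is handed in when it is done.

Besides the shell and the picture viewer there is one more tool, called after ">>>" in YAML: its name, and indented under it one key for each argument. send_rows: Moves the arm, as the interface text tells. Shifts and turns lie within -1 to 1; 1 stands for 500 mm of shift or 30 degrees of turn. Its arguments: {"type":"object","properties":{"motion":{"type":"array"},"grip_force":{"type":"number"}},"required":["motion"]}

```bash
mkdir -p pics; cat > h.py <<'E'
import numpy as np, cv2
from workcell import env
from scipy.spatial.transform import Rotation as R
def cam(f):
    h=f["frame"].shape[0]; fl=h/2/np.tan(np.radians(f["vertical_fov"])/2)
    return fl
def ray(f,u,v,T=None):
    fl=cam(f); d=np.array([(u-f["cx"])/fl,(v-f["cy"])/fl]); s=d.copy()
    for _ in range(20): s=d/(1+f["k1"]*(s@s))
    r=np.array([s[0],s[1],1])
    if T is None:
        M=cv2.Rodrigues(np.array(f["rvec"],float))[0]; t=np.array(f["tvec"],float).ravel()
        return -M.T@t, M.T@r
    return T[:3,3],T[:3,:3]@r
def onz(f,u,v,z,T=None):
    o,d=ray(f,u,v,T); return o+d*(z-o[2])/d[2]
def proj(f,p):
    M=cv2.Rodrigues(np.array(f["rvec"],float))[0]; c=M@np.array(p,float)+np.array(f["tvec"],float).ravel()
    s=c[:2]/c[2]; s=s*(1+f["k1"]*(s@s)); return s*cam(f)+[f["cx"],f["cy"]]
E
python3 - <<'E'
from h import *
for n in("scene","top"):
    f=env.grab_frame(n); cv2.imwrite(f"pics/{n}.png",f["frame"][:,:,::-1]); np.save(n,f,allow_pickle=True)
    print(n,f["vertical_fov"],f["k1"],ray(f,320,200))
s=env.state(); print(s["time_s"],s["ee_pos"],s["ee_rot"],s["force"],s["gripper_width"])
E
```

```text
scene 44.94042805916344 -0.07388567236889668 (array([1117.21061049,  825.24548981,  708.93084716]), array([-0.49305313, -0.69851734, -0.51903374]))
top 57.30944436914543 -0.008389862710211827 (array([506.79344817,  30.90731213, 870.66868762]), array([ 0.06009151,  0.01377407, -0.99809893]))
0.1 [206.04582625 536.33524092 213.21629731] [-1.79909864e+02 -9.00686112e-04  1.58981266e+02] [-0.23522841  0.22489562  0.23242775] 91.31881607666189
```

View pics/top.png

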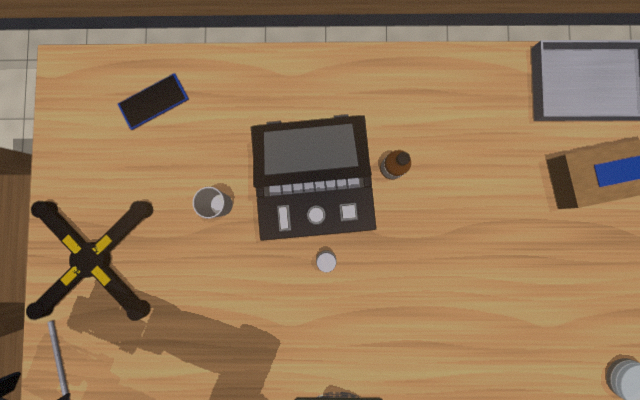

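View pics/scene.png

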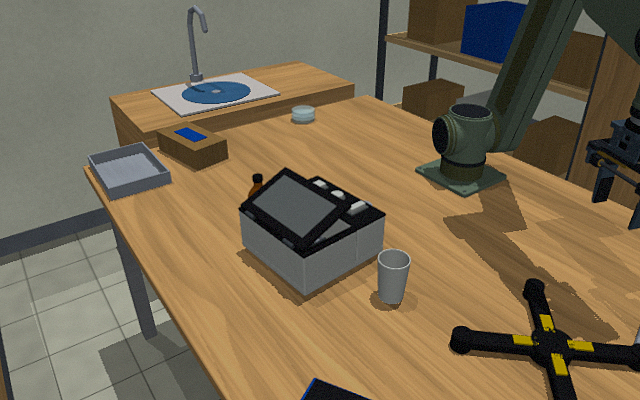

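The top view shows the oblong key at (284,218), the round one in the middle at (316,215) and the square one at (348,212). The lid's free edge runs near row 182. The jar is at (326,262), the beaker at (208,202) and the bottle at (398,163). The scene view shows the lid ajar, with its free edge from (287,168) to (350,207).

```bash
python3 - <<'E'
from h import *
f=np.load("top.npy",allow_pickle=True).item(); sc=np.load("scene.npy",allow_pickle=True).item()
g=cv2.cvtColor(f["frame"],cv2.COLOR_RGB2GRAY)
m=np.zeros_like(g); m[198:236,268:366]=(g[198:236,268:366]>150)*255
n,_,st,c=cv2.connectedComponentsWithStats(m)
K=[]
for i in range(1,n):
    if st[i,4]>30:
        p=onz(f,*c[i],134); K.append((c[i][0],p)); print(c[i],st[i],p.round(1))
K=[p for _,p in sorted(K,key=lambda a:a[0])]
ydir=(K[0]-K[2])[:2]; print("pitch",np.linalg.norm(ydir)/2); ydir/=np.linalg.norm(ydir); yaw=np.arctan2(-ydir[0],ydir[1]); 
xd=np.array([np.cos(yaw),np.sin(yaw)]); C=np.mean(K,0)[:2]+78*xd
print("yaw",np.degrees(yaw),"C",C)
w=lambda x,y,z:np.r_[C+x*xd+y*np.array([-xd[1],xd[0]]),z]
# check: predicted ledge front corners / hinge in images
for q in [(-120,120,120),(-120,-120,120),(115,113,121),(115,-113,121)]: print(q,proj(f,w(*q)).round(1),proj(sc,w(*q)).round(1))
for a in np.arange(.3,.75,.05):
    e=[w(115-143*np.cos(a)-10*np.sin(a),s*113,121+143*np.sin(a)+10*np.cos(a)) for s in(1,-1)]
    print(round(a,2),[proj(f,x).round(1) for x in e],[proj(sc,x).round(1) for x in e])
print("jar",onz(f,326,262,55),"beaker",onz(f,208,202,100),"bottle",onz(f,402,158,140))
b=cv2.resize(f["frame"][110:245,245:415],None,fx=4,fy=4,interpolation=cv2.INTER_CUBIC); s2=cv2.resize(sc["frame"][150:300,225:400],None,fx=3.4,fy=3.4)
cv2.imwrite("pics/c1.png",b[:,:,::-1]); cv2.imwrite("pics/c2.png",s2[:,:,::-1])
E
```

```text
[348.30201342 211.18120805] [342 205  13  13 149] [528.6 -15.8 134. ]
[283.15131579 217.33552632] [279 207   9  22 152] [516.2 115.3 134. ]
[315.63157895 214.49342105] [309 208  14  14 152] [521.9  49.9 134. ]
pitch 65.8567621282775
yaw 5.394172551634757 C [599.89937438  57.09915926]
(-120, 120, 120) [259.4 240.4] [386.1 213.1]
(-120, -120, 120) [376.3 229.5] [317.1 174.8]
(115, 113, 121) [253.3 127.3] [302.9 253.2]
(115, -113, 121) [361.3 116.9] [240.7 207.4]
0.3 [array([253.9, 191.7]), array([371.4, 180.5])] [array([354.4, 206.6]), array([288.5, 168.7])]
0.35 [array([253.2, 190.5]), array([371.7, 179.2])] [array([353.9, 204.3]), array([287.8, 166.5])]
0.4 [array([252.4, 189. ]), array([372. , 177.7])] [array([353.2, 202. ]), array([287. , 164.3])]
0.45 [array([251.7, 187.4]), array([372.3, 175.9])] [array([352.5, 199.8]), array([286. , 162.2])]
0.5 [array([250.9, 185.6]), array([372.6, 174. ])] [array([351.6, 197.7]), array([285. , 160.3])]
0.55 [array([250.1, 183.6]), array([372.8, 171.9])] [array([350.6, 195.7]), array([283.8, 158.4])]
0.6 [array([249.3, 181.4]), array([373. , 169.5])] [array([349.4, 193.9]), array([282.5, 156.6])]
0.65 [array([248.5, 178.9]), array([373.2, 167. ])] [array([348.1, 192.1]), array([281.1, 154.9])]
0.7 [array([247.7, 176.3]), array([373.4, 164.3])] [array([346.7, 190.5]), array([279.6, 153.4])]
jar [418.62317707  28.86552194  55.        ] beaker [549.07699675 279.04995646 100.        ] bottle [ 635.20326929 -123.70473709  140.        ]
```

View pics/c1.png

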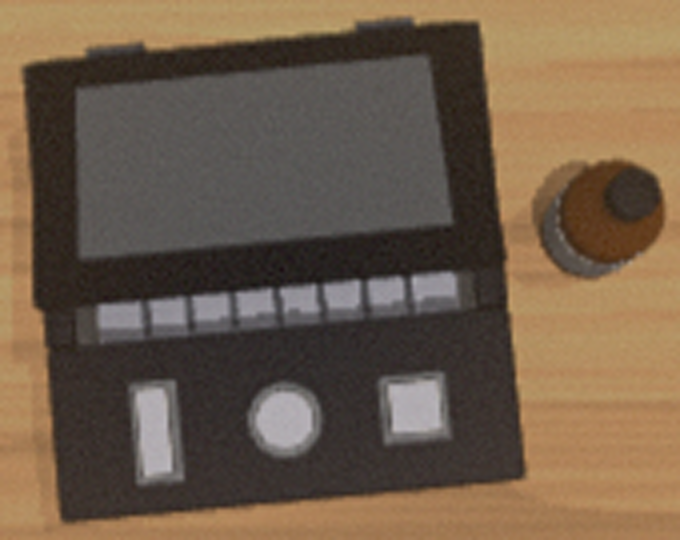

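View pics/c2.png

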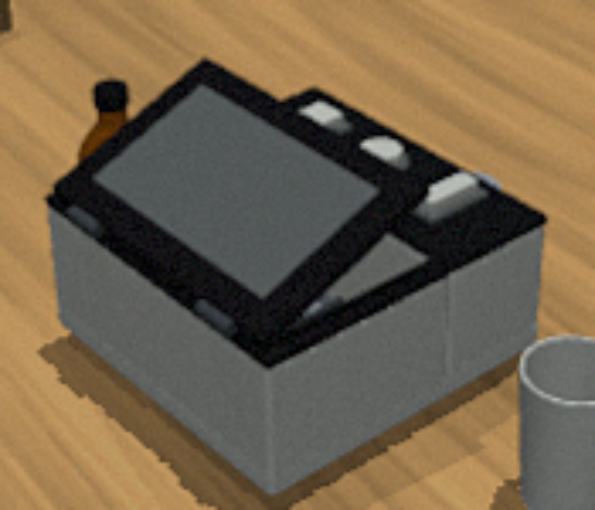

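>>> send_rows:
  motion:
    - {"rz": -0.293, "tz": -0.012, "gripper": 1}
    - {"rz": -0.293, "tz": -0.012, "gripper": 1}
    - {"rz": -0.294, "tz": -0.012, "gripper": 1}
    - {"gripper": 1}
  grip_force: 5

```text
invalid input at $.motion[0]: expected keys tx, ty, tz, rx, ry, rz, gripper
```

>>> send_rows:
  motion:
    - {"tx": -0.0587, "ty": -0.0857, "gripper": 1}
    - {"tx": -0.0587, "ty": -0.0857, "gripper": 1}
    - {"tx": -0.0587, "ty": -0.0857, "gripper": 1}
    - {"tx": -0.0587, "ty": -0.0857, "gripper": 1}
    - {"tx": -0.0587, "ty": -0.0857, "gripper": 1}
    - {"tx": -0.0587, "ty": -0.0857, "gripper": 1}
    - {"tx": -0.0587, "ty": -0.0857, "gripper": 1}
    - {"tx": -0.0587, "ty": -0.0857, "gripper": 1}
    - {"tx": -0.0587, "ty": -0.0857, "gripper": 1}
    - {"tx": -0.0587, "ty": -0.0857, "gripper": 1}
    - {"tx": -0.0587, "ty": -0.0857, "gripper": 1}
    - {"tx": -0.0587, "ty": -0.0857, "gripper": 1}

```text
invalid input at $.motion[0]: expected keys tx, ty, tz, rx, ry, rz, gripper
```

>>> send_rows:
  motion:
    - {"gripper": 1}
    - {"gripper": 1}

```text
invalid input at $.motion[0]: expected keys tx, ty, tz, rx, ry, rz, gripper
```

>>> send_rows:
  motion:
    - {"tx": 0, "ty": 0, "tz": -0.012, "rx": 0, "ry": 0, "rz": -0.293, "gripper": 1}
    - {"tx": 0, "ty": 0, "tz": -0.012, "rx": 0, "ry": 0, "rz": -0.293, "gripper": 1}
    - {"tx": 0, "ty": 0, "tz": -0.012, "rx": 0, "ry": 0, "rz": -0.294, "gripper": 1}
    - {"tx": 0, "ty": 0, "tz": 0, "rx": 0, "ry": 0, "rz": 0, "gripper": 1}
  grip_force: 5

```text
time_s: 0.6
ee_pos: [206.2, 536.8, 231.9]
ee_rot: [180.0, 0.0, -174.7]
force: [-0.1, -0.7, -0.8]
gripper_width: 54.0
gripper_force: 0.0
```

>>> send_rows:
  motion:
    - {"tx": -0.0587, "ty": -0.0857, "tz": 0, "rx": 0, "ry": 0, "rz": 0, "gripper": 1}
    - {"tx": -0.0587, "ty": -0.0857, "tz": 0, "rx": 0, "ry": 0, "rz": 0, "gripper": 1}
    - {"tx": -0.0587, "ty": -0.0857, "tz": 0, "rx": 0, "ry": 0, "rz": 0, "gripper": 1}
    - {"tx": -0.0587, "ty": -0.0857, "tz": 0, "rx": 0, "ry": 0, "rz": 0, "gripper": 1}
    - {"tx": -0.0587, "ty": -0.0857, "tz": 0, "rx": 0, "ry": 0, "rz": 0, "gripper": 1}
    - {"tx": -0.0587, "ty": -0.0857, "tz": 0, "rx": 0, "ry": 0, "rz": 0, "gripper": 1}
    - {"tx": -0.0587, "ty": -0.0857, "tz": 0, "rx": 0, "ry": 0, "rz": 0, "gripper": 1}
    - {"tx": -0.0587, "ty": -0.0857, "tz": 0, "rx": 0, "ry": 0, "rz": 0, "gripper": 1}
    - {"tx": -0.0587, "ty": -0.0857, "tz": 0, "rx": 0, "ry": 0, "rz": 0, "gripper": 1}
    - {"tx": -0.0587, "ty": -0.0857, "tz": 0, "rx": 0, "ry": 0, "rz": 0, "gripper": 1}
    - {"tx": -0.0587, "ty": -0.0857, "tz": 0, "rx": 0, "ry": 0, "rz": 0, "gripper": 1}
    - {"tx": -0.0587, "ty": -0.0857, "tz": 0, "rx": 0, "ry": 0, "rz": 0, "gripper": 1}

```text
time_s: 2.1
ee_pos: [605.8, 56.4, 231.3]
ee_rot: [180.0, -0.0, -174.8]
force: [1.1, 0.4, 1.1]
gripper_width: 0.6
gripper_force: 0.0
```

>>> send_rows:
  motion:
    - {"tx": 0, "ty": 0, "tz": 0, "rx": 0, "ry": 0, "rz": 0, "gripper": 1}
    - {"tx": 0, "ty": 0, "tz": 0, "rx": 0, "ry": 0, "rz": 0, "gripper": 1}

```text
time_s: 2.35
ee_pos: [604.5, 58.1, 231.2]
ee_rot: [180.0, -0.1, -174.7]
force: [-0.6, 0.9, -1.1]
gripper_width: 0.4
gripper_force: 0.0
```

>>> send_rows:
  motion:
    - {"tx": 0, "ty": 0, "tz": 0.04, "rx": 0, "ry": 0, "rz": 0, "gripper": 1}
    - {"tx": 0, "ty": 0, "tz": 0.03, "rx": 0, "ry": 0, "rz": 0, "gripper": 1}
    - {"tx": 0, "ty": 0, "tz": 0.012, "rx": 0, "ry": 0, "rz": 0, "gripper": 1}
    - {"tx": 0, "ty": 0, "tz": 0.012, "rx": 0, "ry": 0, "rz": 0, "gripper": 1}
    - {"tx": 0, "ty": 0, "tz": 0.012, "rx": 0, "ry": 0, "rz": 0, "gripper": 1}
    - {"tx": 0, "ty": 0, "tz": 0.012, "rx": 0, "ry": 0, "rz": 0, "gripper": 1}
    - {"tx": 0, "ty": 0, "tz": 0.012, "rx": 0, "ry": 0, "rz": 0, "gripper": 1}
    - {"tx": 0, "ty": 0, "tz": 0.012, "rx": 0, "ry": 0, "rz": 0, "gripper": 1}
    - {"tx": 0, "ty": 0, "tz": 0.012, "rx": 0, "ry": 0, "rz": 0, "gripper": 1}
    - {"tx": 0, "ty": 0, "tz": 0.012, "rx": 0, "ry": 0, "rz": 0, "gripper": 1}

```text
time_s: 3.6
ee_pos: [605.0, 57.9, 148.5]
ee_rot: [180.0, -0.0, -174.6]
force: [-0.9, 0.1, 1.6]
gripper_width: 0.3
gripper_force: 0.7
```

>>> send_rows:
  motion:
    - {"tx": 0, "ty": 0, "tz": 0.01, "rx": 0, "ry": 0, "rz": 0, "gripper": 1}
    - {"tx": 0, "ty": 0, "tz": 0.01, "rx": 0, "ry": 0, "rz": 0, "gripper": 1}
    - {"tx": 0, "ty": 0, "tz": 0.005, "rx": 0, "ry": 0, "rz": 0, "gripper": 1}
    - {"tx": 0, "ty": 0, "tz": 0.001, "rx": 0, "ry": 0, "rz": 0, "gripper": 1}

```text
time_s: 4.1
ee_pos: [605.1, 57.9, 135.7]
ee_rot: [180.0, -0.0, -174.6]
force: [-0.5, 0.2, 0.2]
gripper_width: 0.6
gripper_force: 0.3
```

>>> send_rows:
  motion:
    - {"tx": 0, "ty": 0, "tz": 0.003, "rx": 0, "ry": 0, "rz": 0, "gripper": 1}
    - {"tx": 0, "ty": 0, "tz": 0.003, "rx": 0, "ry": 0, "rz": 0, "gripper": 1}
    - {"tx": 0, "ty": 0, "tz": 0, "rx": 0, "ry": 0, "rz": 0, "gripper": 1}

```text
time_s: 4.47
ee_pos: [605.2, 57.9, 132.8]
ee_rot: [180.0, 0.0, -174.6]
force: [1.5, 0.1, -0.3]
gripper_width: 0.7
gripper_force: 0.0
```

>>> send_rows:
  motion:
    - {"tx": 0, "ty": 0, "tz": 0.002, "rx": 0, "ry": 0, "rz": 0, "gripper": 1}
    - {"tx": 0, "ty": 0, "tz": 0, "rx": 0, "ry": 0, "rz": 0, "gripper": 1}

```text
time_s: 4.72
ee_pos: [605.2, 57.9, 131.9]
ee_rot: [180.0, 0.0, -174.6]
force: [-0.1, 0.6, 0.6]
gripper_width: 0.2
gripper_force: 0.2
```

>>> send_rows:
  motion:
    - {"tx": 0, "ty": 0, "tz": 0.001, "rx": 0, "ry": 0, "rz": 0, "gripper": 1}
    - {"tx": 0, "ty": 0, "tz": 0, "rx": 0, "ry": 0, "rz": 0, "gripper": 1}

```text
time_s: 4.97
ee_pos: [605.2, 57.9, 131.5]
ee_rot: [180.0, 0.0, -174.6]
force: [-1.1, -0.1, 1.0]
gripper_width: 0.1
gripper_force: 0.4
```

>>> send_rows:
  motion:
    - {"tx": 0, "ty": 0, "tz": 0.002, "rx": 0, "ry": 0, "rz": 0, "gripper": 1}
    - {"tx": 0, "ty": 0, "tz": 0, "rx": 0, "ry": 0, "rz": 0, "gripper": 1}

```text
time_s: 5.22
ee_pos: [605.2, 57.9, 131.3]
ee_rot: [180.0, 0.0, -174.6]
force: [-1.6, 0.3, 5.1]
gripper_width: 0.9
gripper_force: 2.5
```

>>> send_rows:
  motion:
    - {"tx": 0, "ty": 0, "tz": 0.001, "rx": 0, "ry": 0, "rz": 0, "gripper": 1}
    - {"tx": 0, "ty": 0, "tz": 0, "rx": 0, "ry": 0, "rz": 0, "gripper": 1}

```text
time_s: 5.48
ee_pos: [605.2, 57.9, 131.3]
ee_rot: [180.0, 0.1, -174.6]
force: [-1.1, -1.6, 7.1]
gripper_width: 0.7
gripper_force: 3.6
```

```bash
python3 - <<'E'
from h import *
o=[]
for n in("scene","wrist"):
    f=env.grab_frame(n); o.append(f["frame"])
s=env.state(); print(s["time_s"],s["ee_pos"],s["force"])
i=np.vstack([cv2.resize(o[0][130:310,200:420],(400,300)),cv2.resize(o[1],(400,250))]); cv2.imwrite("pics/l1.png",i[:,:,::-1])
E
```

```text
5.575 [605.18965929  57.91442395 131.25660876] [-2.93090691  0.20058822  6.49192298]
```

View pics/l1.png

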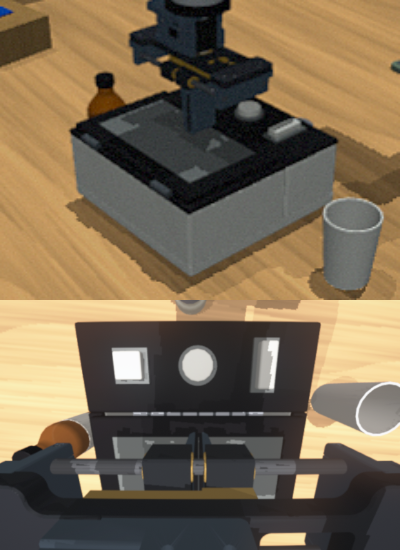

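The lid lies flat shut, with the fingertips bottomed on it at about 6 N. In the wrist view the round key is in the middle, at (197,365). Next I lift, move over the round key and come down.

>>> send_rows:
  motion:
    - {"tx": 0, "ty": 0, "tz": -0.01, "rx": 0, "ry": 0, "rz": 0, "gripper": 1}
    - {"tx": 0, "ty": 0, "tz": -0.03, "rx": 0, "ry": 0, "rz": 0, "gripper": 1}
    - {"tx": 0, "ty": 0, "tz": -0.02, "rx": 0, "ry": 0, "rz": 0, "gripper": 1}
    - {"tx": 0.056, "ty": 0, "tz": 0, "rx": 0, "ry": 0, "rz": 0, "gripper": 1}
    - {"tx": 0.056, "ty": 0, "tz": 0, "rx": 0, "ry": 0, "rz": 0, "gripper": 1}
    - {"tx": 0.055, "ty": 0, "tz": 0, "rx": 0, "ry": 0, "rz": 0, "gripper": 1}
    - {"tx": 0, "ty": 0, "tz": 0, "rx": 0, "ry": 0, "rz": 0, "gripper": 1}
    - {"tx": 0, "ty": 0, "tz": 0.02, "rx": 0, "ry": 0, "rz": 0, "gripper": 1}
    - {"tx": 0, "ty": 0, "tz": 0.012, "rx": 0, "ry": 0, "rz": 0, "gripper": 1}
    - {"tx": 0, "ty": 0, "tz": 0, "rx": 0, "ry": 0, "rz": 0, "gripper": 1}

```text
time_s: 6.82
ee_pos: [522.0, 50.1, 142.9]
ee_rot: [180.0, -0.1, -174.6]
force: [-0.2, 0.0, -0.1]
gripper_width: 0.5
gripper_force: 0.0
```

```bash
python3 - <<'E'
from h import *
s=env.state(); f=env.grab_frame("wrist"); t=env.grab_frame("scene")["frame"]
print(s["time_s"],s["ee_pos"],s["force"])
i=np.vstack([cv2.resize(t[130:310,200:420],(400,300)),cv2.resize(f["frame"],(400,250))]); cv2.imwrite("pics/l2.png",i[:,:,::-1])
E
```

```text
6.825 [522.04523482  50.05068914 142.8585564 ] [-0.1938779   0.04935363 -0.14200819]
```

View pics/l2.png

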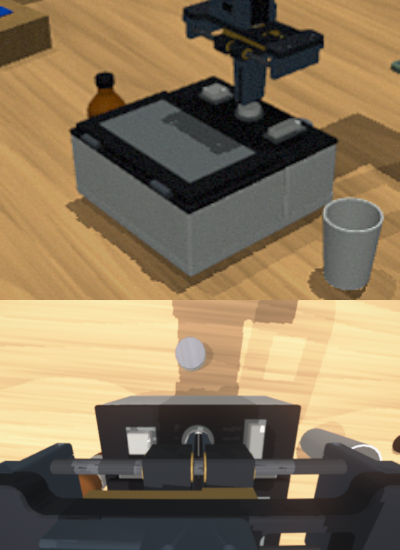

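The lid stays flat and the fingertips are centred over the round key. I will press in small steps.

>>> send_rows:
  motion:
    - {"tx": 0, "ty": 0, "tz": 0.008, "rx": 0, "ry": 0, "rz": 0, "gripper": 1}
    - {"tx": 0, "ty": 0, "tz": 0.006, "rx": 0, "ry": 0, "rz": 0, "gripper": 1}
    - {"tx": 0, "ty": 0, "tz": 0.004, "rx": 0, "ry": 0, "rz": 0, "gripper": 1}
    - {"tx": 0, "ty": 0, "tz": 0.003, "rx": 0, "ry": 0, "rz": 0, "gripper": 1}
    - {"tx": 0, "ty": 0, "tz": 0.002, "rx": 0, "ry": 0, "rz": 0, "gripper": 1}
    - {"tx": 0, "ty": 0, "tz": 0, "rx": 0, "ry": 0, "rz": 0, "gripper": 1}
    - {"tx": 0, "ty": 0, "tz": 0, "rx": 0, "ry": 0, "rz": 0, "gripper": 1}

```text
time_s: 7.8
ee_pos: [521.9, 50.0, 132.7]
ee_rot: [180.0, 0.0, -174.6]
force: [-0.8, -1.0, 2.8]
gripper_width: 0.5
gripper_force: 1.7
```

>>> send_rows:
  motion:
    - {"tx": 0, "ty": 0, "tz": 0.004, "rx": 0, "ry": 0, "rz": 0, "gripper": 1}
    - {"tx": 0, "ty": 0, "tz": 0.003, "rx": 0, "ry": 0, "rz": 0, "gripper": 1}
    - {"tx": 0, "ty": 0, "tz": 0, "rx": 0, "ry": 0, "rz": 0, "gripper": 1}
    - {"tx": 0, "ty": 0, "tz": 0, "rx": 0, "ry": 0, "rz": 0, "gripper": 1}

```text
time_s: 8.3
ee_pos: [522.0, 50.1, 129.2]
ee_rot: [180.0, 0.0, -174.6]
force: [-1.8, -0.1, 4.8]
gripper_width: 0.6
gripper_force: 2.9
```

>>> send_rows:
  motion:
    - {"tx": 0, "ty": 0, "tz": 0.002, "rx": 0, "ry": 0, "rz": 0, "gripper": 1}
    - {"tx": 0, "ty": 0, "tz": 0, "rx": 0, "ry": 0, "rz": 0, "gripper": 1}
    - {"tx": 0, "ty": 0, "tz": 0, "rx": 0, "ry": 0, "rz": 0, "gripper": 1}

```text
time_s: 8.68
ee_pos: [522.0, 50.0, 128.3]
ee_rot: [180.0, 0.0, -174.6]
force: [-3.4, -0.8, 5.8]
gripper_width: 0.4
gripper_force: 3.2
```

>>> send_rows:
  motion:
    - {"tx": 0, "ty": 0, "tz": 0, "rx": 0, "ry": 0, "rz": 0, "gripper": 1}
    - {"tx": 0, "ty": 0, "tz": -0.008, "rx": 0, "ry": 0, "rz": 0, "gripper": 1}
    - {"tx": 0, "ty": 0, "tz": -0.012, "rx": 0, "ry": 0, "rz": 0, "gripper": 1}
    - {"tx": 0, "ty": 0, "tz": -0.05, "rx": 0, "ry": 0, "rz": 0, "gripper": 1}
    - {"tx": 0, "ty": 0, "tz": -0.08, "rx": 0, "ry": 0, "rz": 0, "gripper": 1}
    - {"tx": 0, "ty": 0, "tz": -0.05, "rx": 0, "ry": 0, "rz": 0, "gripper": 1}
    - {"tx": 0, "ty": 0, "tz": 0, "rx": 0, "ry": 0, "rz": 0, "gripper": 1}
    - {"tx": 0, "ty": 0, "tz": 0, "rx": 0, "ry": 0, "rz": 0, "gripper": 1}

```text
time_s: 9.68
ee_pos: [521.4, 50.0, 226.6]
ee_rot: [180.0, -0.1, -174.6]
force: [0.3, -0.5, -0.4]
gripper_width: 0.7
gripper_force: 0.0
```

```bash
python3 - <<'E'
from h import *
t=env.grab_frame("scene")["frame"]; s=env.state(); print(s["ee_pos"],s["force"])
cv2.imwrite("pics/l3.png",cv2.resize(t[130:310,200:420],(660,540))[:,:,::-1])
E
```

```text
[521.20011587  49.99734585 226.35452286] [-0.31905296 -0.25573028 -1.19856837]
```

View pics/l3.png

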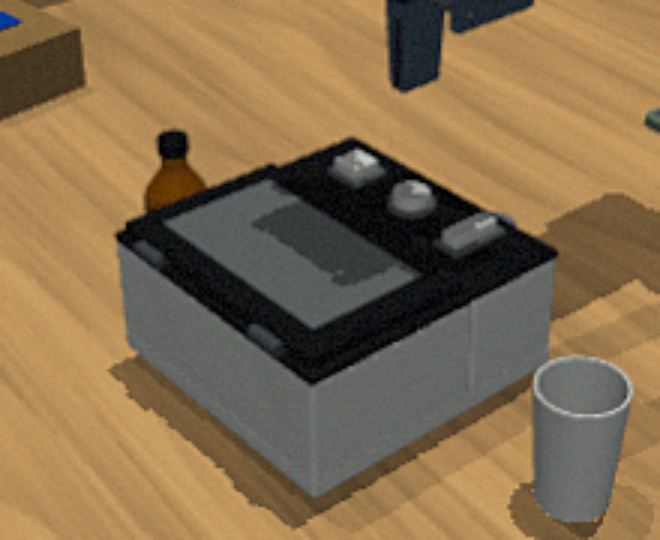

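The lid is flat shut, all three keys are up (round key at (411,197)), and the gripper is clear of everything.

```bash
python3 -c "
from workcell import env
print(env.job_done())"
```

```text
the job is handed in; nothing more can be done
None
```

I pushed the lid fully shut, pressed the round key about 5 mm at about 6 N and let it spring back, and handed the job in at about 10 s without touching anything else; no verdict was returned.

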